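# Eject the mill lid, fit its bayonet and hold it at the jog mark

### The arm

A 6-joint arm with a two-finger parallel gripper is mounted at the origin on a cart in front of the work surface, level with it; the furniture and walls round the work are solid. World frame = base frame: x ahead of the robot, y to its left, z up, the work surface at z = 0. Lengths are in m, angles in degrees, forces in N, time in s.
With the tool pointing down it reaches from about 0.4 to 0.825 m from the base axis. Payload 7 kg.
Tool frame: the origin (TCP) lies at the very end of the fingers, on their centre line; the grasp point (between the pads) lies 19 mm behind it (ctrl.grasp_offset is the distance from the TCP to the grasp point, in m); z points along the fingers, y is the line along which they close (so a half turn about z gives the same grasp; the last joint's range is limited). The gripper opens to 88 mm and grips with 3 to 60 N. Pads are 19 mm wide; open, the fingers measure 130 mm over their backs; the gripper's body (78 mm by 193 mm) begins 47 mm behind the grasp point.
Start: joints at [89.273, 20.546, 0.682, 0, -70.136, -16.507], TCP at [0.2, 0.645, 0.227] pointing down, gripper open.
Joint ranges: [-176.03, 176.03], [-82.01, 121.73], [-58.28, 71.71], [-173.87, 95.51], [-174.79, -0.11], [-173.66, 173.66]. Speed limits (degrees/s): [136.94, 136.94, 172.46, 180, 180, 180].

### API

Orientations are given as [roll, pitch, yaw] about the fixed x, y, z axes, in that order (R = Rz(yaw) Ry(pitch) Rx(roll)).
In Python, from plant import ctrl gives the robot as it stands. The module is installed in compiled form; this text tells all that it offers.
- The arm moves only by the tool jog_arm, never from a script. Its argument "plan" is a list that holds one entry, the list of rows, each a list of 7 numbers: the opening, from 0 (shut) to 1 (fully open), then the shift along the tool's x, y, z in m, then the turn, a rotation vector about the tool's x, y, z in degrees. A call has 1 to 20 rows; each row is the pose to reach, as a shift and turn from the pose commanded when the call began, along the tool's axes at that moment; what a row does not reach only later rows make up. A row lasts 1/8 s, in which the tool goes at most 62.5 mm and 10.7 degrees, less where a joint would pass 70% of its speed; a pose out of reach is approached as far as the arm can. A call with a gripper value outside its range is refused whole. The fingers move at their own pace and stop on an object; the grip force is fixed at half the most. Time passes only in rows, so rows that repeat a pose let the fingers close. It gives the time, the measured TCP pose, the force, the opening and the grip force at its end, in the units of the state.
- ctrl.get_obs(): the state, without advancing time (a new reading comes with each control period).
- ctrl.snapshot(name): name is "scene" or "top"; returns a dict with "image" (384x512x3 uint8, red, green, blue), "vertical_fov" (degrees; the focal length in pixels is half the picture's height over the tangent of half this angle, whatever the lens; pixels are square), "cx", "cy" (the principal point, pixels), "R" (3x3) and "t" (3): a world point X has camera coordinates R X + t. Camera axes: x right, y down, z forward; pixel columns grow to the right and rows downward; lengths in m; the calibration is good to about 2 mm. A picture is of the moment at which its call begins. There is no depth.
- ctrl.close_job(): hands the job in; it is judged then, once.
The state is a dict: "clock": time; "joint_pos": joint angles; "qvel": joint speeds; "tau": joint torques, N m; "tool_pos": TCP position; "orientation": TCP orientation; "force": force on the tool from outside, world axes, zero at the start; "moment": the same for the moment, N m; "opening": finger opening in m; "gripper_force": force on a finger pad.
Only numpy, scipy, OpenCV 4.12 (cv2) and the standard library are available. Lean on these libraries where they do the work, as an engineer would, in place of code of your own. Each camera call takes 0.05 s, during which the arm holds its last target. There are 200 camera calls.

### The job

Push the thumb tab of the lid sleeve right along its slot so that the bayonet lid comes out of the sleeve, then take the lid by its grip bar and set it fully home in the mouth of the bench mill, bar in line with the two round entry dots. Turn it clockwise (seen from above) against the spring until the bar points at the single ribs, halfway to the double ribs; do not turn it on to the double ribs, where it would click locked. The spring would turn it back, so the program finishes while still gripping the lid and holding it there; leave the other things on the bench where they are.

Things in the scene. Friction and masses are not known exactly. Their poses are not given: they have to be found in the camera images.
- ejector_tab (a point): Centre of the pressing face of the ejector's dark upright thumb tab (26 mm wide, 9 mm thick), on the roof of the lid sleeve: 85 mm above the bench; the tab reaches from 72 to 96 mm. Its +y axis is the push direction, level, roughly the robot's left; the face looks to -y. Push the face along +y with closed fingers from above.
- ejector (a joint): Travel of the ejector slide in m: 0 at rest, 0.080 at its stop; pushing the tab along its +y makes it grow. A spring brings it back (3 N at rest, 7 N at the stop).
- sleeve: Lid sleeve, fixed: base plate 74 x 176 x 6 mm with an aluminium tunnel (72 wide, 64 long, top at 71 mm, 16 mm slot along the roof). Origin at bench height under the middle of the tunnel's mouth; +y points out of it. The lid starts wholly inside; a full push leaves it standing on the open plate, 6 mm above the bench, its axis about 49 mm out of the mouth, perhaps turned a little.
- lid_grip (a point): Where to grip the lid: on its axis, in its black upright grip bar (46 long x 12 wide x 38 mm high), 44 mm above the lid's underside, 24 mm above the disc's top face, 14 mm below the bar's top; +x along the bar, +z up. A half turn about the axis makes no difference.
- lid: The lid, about 120 g: aluminium disc 56 mm across, 7 mm thick; under it a round spigot 26 mm across and 13 mm long with two lugs at its lower end (9 mm wide, 6 mm high, 42 mm over both), along the bar. Origin on the axis at the spigot's underside; +x along bar and lugs, +z up.
- mouth (a point): Centre of the bayonet mouth in the steel top of the bench mill, level with the top face, 80 mm above the bench; +z up. Its x axis runs through the two round brass entry dots (37 mm out) and the two entry notches, 14 mm wide, 49 mm over both (hole 32 mm): the lid's bar must lie along it, either way round, to go in. Fully home, the disc rests on the top face and lid_grip is 31 mm above this point.
- jog_mark: The two single brass ribs on the mill's top, 37 mm out on opposite sides. Origin at the mouth's centre; its x axis runs through both ribs, 0.7 rad clockwise from the entry dots: the lid's bar is to lie along it, either way round. The double ribs (lock) lie another 0.7 rad clockwise.
- drive_ring (a joint): Turn of the sprung ring under the mouth's lip in rad, clockwise positive: 0 at rest, stop at 1.4. The lid's lugs drop between its dogs with about 0.14 rad of play each way and turn it; the spring turns it back with 0.07 N m at rest, 0.11 N m at the jog mark. Beyond 1.1 it counts as clicked locked.
- brass_tin: Bystander: small open brass tin, 58 mm across, 39 mm high, origin under its centre.
- wing_nut: Bystander: dark wing nut, 20 x 42 x 19 mm.
- pliers: Bystander: pliers, 188 mm long, lying flat.
- card_box: Bystander: pale upright box, 70 x 70 x 131 mm.
- mill_base: The bench mill, fixed: squat round grey base, 92 mm across (feet to 136 mm), 80 mm high, with a small motor on its +x side. Origin at bench height under the mouth's centre.
- turnscrew: Bystander: screwdriver with a wooden handle, 230 mm long, lying flat.

How it is judged (in metres and radians):
On the way, in this order (a step that is already met when the one before it is completed fails the run):
1. the ejector tab is pushed along its slot and the lid is out of the sleeve (value of joint ejector above 0.06 m and y of lid in the frame of sleeve above 0.025 m), for 0.1 s.
2. the lid stands fully home in the mouth, not yet turned far (horizontal distance between lid and mouth below 0.005 m and z of lid in the frame of mouth below -0.0105 m and angle between lid's own z axis and vertical below 0.12 rad and value of joint drive_ring below 0.4 rad), for 0.1 s.
At the end, for the whole second after the job is handed in: The gripper still grips the lid (over 2 N); the lid is home in the mouth (disc within 2.5 mm of the top face, 5 mm of centre, tilt under 0.12 rad), its bar within 0.17 rad of the single ribs, the sprung ring turned with it, at rest (horizontal distance between lid and mouth below 0.005 m and z of lid in the frame of mouth below -0.0105 m and angle between lid's own z axis and vertical below 0.12 rad and angle between the x axis of lid and the x axis of jog_mark, either way round below 0.17 rad and value of joint drive_ring between 0.3 and 0.95 rad and angular speed of lid below 0.1 rad/s and contact force between the fingers and lid above 2 N); the arm keeps its last pose, push and grip.
It fails at once if the lid was turned on until it clicked locked (value of joint drive_ring above 1.1 rad).
It fails at once if a bystander was moved (distance of any of brass_tin, wing_nut, pliers, card_box, turnscrew from where it was at the start of the episode above 0.03 m).
It also fails if it takes over 59 s, if anything falls off the work surface, if the arm or the gripper's body presses on something with over 40 N, if the wrist force passes 120 N, or if a joint passes its speed limit or range.

## Working session

There is one attempt and no reset: what is moved stays moved. The work goes in short steps, Python scripts to look and compute and a tool call to move; the robot and the scene stay as the last step left them, time stands still between calls to the robot, and variables do not carry over. Pictures are saved under pics/ and viewed, at most 10 in all, crops included, and the job is handed in when it is done.

Besides the shell and the picture viewer there is one more tool, called in YAML: its name, and indented under it one key for each argument. jog_arm: Moves the arm, as the interface text tells. Its arguments: {"type":"object","properties":{"plan":{"type":"array","items":{"type":"array","items":{"type":"array","items":{"type":"number"}}}}},"required":["plan"]}

```bash
mkdir -p pics
cat > h.py <<'E'
import numpy as np, cv2
from plant import ctrl
def snap(n,f=None):
    s=ctrl.snapshot(n)
    if f: cv2.imwrite('pics/'+f,cv2.cvtColor(s['image'],cv2.COLOR_RGB2BGR))
    return s
def K(s):
    h,w=s['image'].shape[:2]; return h/2/np.tan(np.radians(s['vertical_fov'])/2)
def ray(s,u,v,z):
    f=K(s); R=np.array(s['R']); t=np.array(s['t'])
    d=R.T@np.array([(u-s['cx'])/f,(v-s['cy'])/f,1]); c=-R.T@t
    return c+d*(z-c[2])/d[2]
def proj(s,X):
    p=np.array(s['R'])@np.array(X)+np.array(s['t']); f=K(s)
    return np.array([f*p[0]/p[2]+s['cx'],f*p[1]/p[2]+s['cy']])
E
python3 - <<'E'
from h import *
for n in("top","scene"):
    s=snap(n,n+'0.png'); print(n,s['vertical_fov'],s['cx'],s['cy'],np.round(-np.array(s['R']).T@s['t'],3),np.round(s['R'],3).tolist())
o=ctrl.get_obs();print(o)
E
```

```text
top 55.26714359827577 248.94933193624752 192.51316973991584 [0.404 0.043 1.204] [[-0.026, -0.999, 0.022], [-0.994, 0.023, -0.108], [0.107, -0.024, -0.994]]
scene 52.03562963856882 260.0918276528283 196.41806371727446 [-0.071 -0.785  0.811] [[0.819, -0.573, 0.022], [-0.327, -0.497, -0.804], [0.471, 0.652, -0.595]]
{'clock': 0.1, 'joint_pos': array([ 8.92732513e+01,  2.05897996e+01,  6.40555964e-01, -1.87838829e-02,
       -7.01353629e+01, -1.65074831e+01]), 'qvel': array([-0.1210651 , -0.14925849,  0.0325128 ,  0.14697529, -0.00487314,
        0.08592285]), 'tau': array([-1.76483110e-03, -5.84165812e+01,  2.93750918e+01,  7.01556891e+00,
        1.01480915e-02, -5.33239995e-05]), 'tool_pos': array([0.19987152, 0.64428648, 0.22569686]), 'orientation': array([ 1.79913863e+02, -7.11141972e-03, -1.72406222e+01]), 'force': array([ 0.0895026 , -0.20783416, -0.39540515]), 'moment': array([ 0.00922176,  0.01691357, -0.01291757]), 'gripper_force': 0.0, 'opening': 0.08763009758083776}
```

View pics/top0.png

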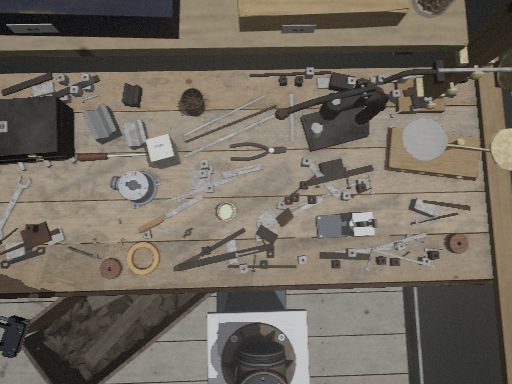

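View pics/scene0.png

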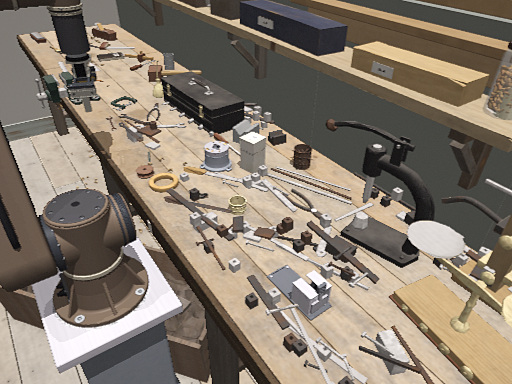

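The top view shows the mill near pixel (135,186) and the sleeve near (346,224), with its mouth facing left (robot +y). The scene view shows the mill at (217,156) and the sleeve at (303,290). I'll enlarge these areas.

Run:
```python
import cv2,numpy as np
t=cv2.imread('pics/top0.png');s=cv2.imread('pics/scene0.png')
def c(i,x,y,w=66,h=50):return cv2.resize(i[y:y+h,x:x+w],(400,300),interpolation=cv2.INTER_CUBIC)
o=np.vstack([np.hstack([c(t,313,200),c(t,104,161)]),np.hstack([c(s,262,260,80,60),c(s,185,128)])])
cv2.imwrite('pics/crop1.png',o)
```

```text
(no output)
```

View pics/crop1.png

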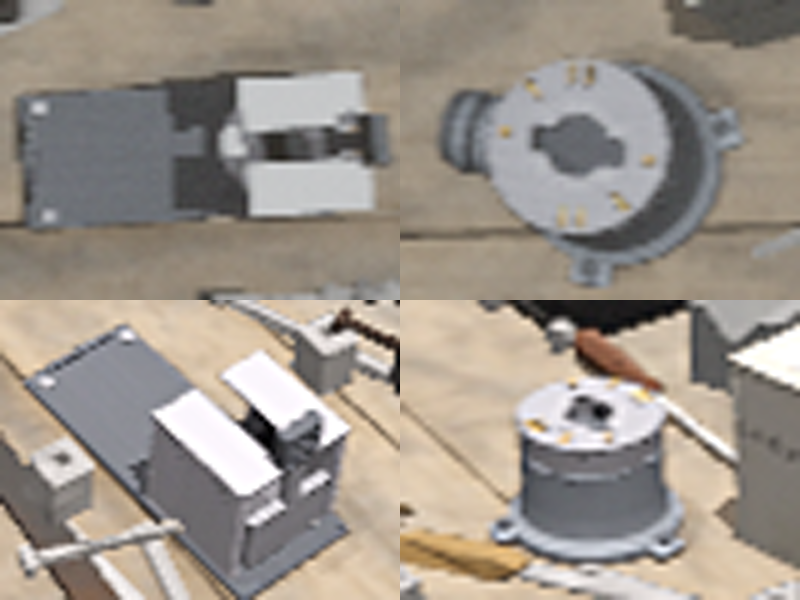

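The enlarged view shows the following (crop pixels):
- **Mill:** entry dots at (505,132) and (648,160), single ribs at (532,87) and (620,202), and double ribs at the top and bottom.
- **Sleeve:** roof panels from x 238 to 375, and the tab at (375,140).

Next I'll measure these.

Run:
```python
from h import *
s=snap("top");im=s['image'];hsv=cv2.cvtColor(im,cv2.COLOR_RGB2HSV)
# mill brass
x0,y0,w,h=104,161,66,50
sub=hsv[y0:y0+h,x0:x0+w]
m=((sub[...,0]>12)&(sub[...,0]<35)&(sub[...,1]>70)).astype(np.uint8)
yy,xx=np.mgrid[:h,:w]; m[(xx-29)**2+(yy-24)**2>15.5**2]=0
wt=sub[...,1].astype(float)-40
n,l,st,c=cv2.connectedComponentsWithStats(m,connectivity=8)
for i in range(1,n):
    k=cv2.dilate((l==i).astype(np.uint8),np.ones((3,3)))*np.clip(wt,0,None)
    k[(xx-29)**2+(yy-24)**2>15.5**2]=0
    u=(k*xx).sum()/k.sum()+x0;v=(k*yy).sum()/k.sum()+y0
    print(st[i,4],np.round([u,v],1),np.round(ray(s,u,v,.080),4))
# mill top disc
g=cv2.cvtColor(im,cv2.COLOR_RGB2GRAY)
# sleeve roof
sub=g[200:250,313:379]; m=((sub>175)).astype(np.uint8)
n,l,st,c=cv2.connectedComponentsWithStats(m)
for i in range(1,n):
    if st[i,4]>60:
        pts=np.argwhere(l==i)[:,::-1].astype(np.float32)
        b=cv2.boxPoints(cv2.minAreaRect(pts))+[313,200]
        print('roof',st[i,4],[np.round(ray(s,*p,.071)[:2],4).tolist() for p in b])
# plate
print('tab top',[np.round(ray(s,313+a/6.06-.5,200+b/6.06-.5,.096),4).tolist() for a,b in((387,115),(387,165),(362,115),(375,140))])
print('plate far corners',[np.round(ray(s,313+a/6.06-.5,200+b/6.06-.5,.006)[:2],4).tolist() for a,b in((20,95),(29,227))])
print('roof corners',[np.round(ray(s,313+a/6.06-.5,200+b/6.06-.5,.071)[:2],4).tolist() for a,b in((238,82),(362,72),(375,212),(250,214))])
s=snap("scene")
print('scene tab top',[np.round(ray(s,262+a/5-.5,260+b/5-.5,.096),4).tolist() for a,b in((280,430),(318,412),(324,422),(288,440))])
```

```text
2 [135.  173.1] [0.5939 0.3644 0.08  ]
1 [125.2 175. ] [0.5885 0.3944 0.08  ]
2 [120.9 182.4] [0.5657 0.4071 0.08  ]
1 [144.6 187. ] [0.55   0.3347 0.08  ]
3 [140.1 194.4] [0.5275 0.3484 0.08  ]
roof 156 [[0.4549, -0.3055], [0.4577, -0.366], [0.432, -0.3663], [0.4293, -0.3059]]
roof 162 [[0.387, -0.3063], [0.4116, -0.3077], [0.41, -0.3701], [0.3854, -0.3685]]
tab top [[0.4354, -0.3698, 0.096], [0.4105, -0.3682, 0.096], [0.4358, -0.3572, 0.096], [0.4231, -0.363, 0.096]]
plate far corners [[0.4537, -0.204], [0.3828, -0.2057]]
roof corners [[0.4549, -0.3032], [0.4585, -0.3676], [0.387, -0.3698], [0.3876, -0.3056]]
scene tab top [[0.3015, -0.4822, 0.096], [0.3199, -0.4848, 0.096], [0.3188, -0.4896, 0.096], [0.3011, -0.4874, 0.096]]
```

```bash
cat >> h.py <<'E'
def rel(targets,base=None):
    """world (x,y,z,yaw) targets -> shift along tool axes, turn about tool z, from the measured pose"""
    from scipy.spatial.transform import Rotation as Ro
    o=ctrl.get_obs() if base is None else base
    R=Ro.from_euler('xyz',o['orientation'],degrees=True)
    for x,y,z,w in targets:
        d=R.inv().apply(np.array([x,y,z])-o['tool_pos'])
        q=(R.inv()*Ro.from_euler('xyz',[180,0,w],degrees=True)).as_rotvec(degrees=True)
        print(np.round(d,4).tolist(),np.round(q,2).tolist())
E
python3 - <<'E'
from h import *
s=snap("scene")
print('scene tab top',[np.round(ray(s,262+a/5-.5,260+b/5-.5,.096)[:2],4).tolist() for a,b in((280,130),(318,112),(324,122),(288,140))])
print('roof',[np.round(ray(s,262+a/5-.5,260+b/5-.5,.071)[:2],4).tolist() for a,b in((150,110),(192,88),(280,183),(350,133),(262,50))])
a=185;b=128
print('mill dots etc',[np.round(ray(s,a+(u-400)/6.06-.5,b+(v-300)/6.06-.5,.08)[:2],4).tolist() for u,v in((573,385),(614,383),(642,395),(608,437),(566,438),(536,425))])
print(proj(s,[.558,.371,.08]),'crop',(proj(s,[.558,.371,.08])-[a,b]+.5)*6.06+[400,300])
rel([(.5,.3,.226,-88),(.52,0,.226,-88),(.45,-.3,.2,-88.3),(.423,-.415,.15,-88.3)])
E
```

```text
scene tab top [[0.4065, -0.3641], [0.429, -0.3659], [0.4271, -0.372], [0.4056, -0.3707]]
roof [[0.3785, -0.3041], [0.4048, -0.3046], [0.4016, -0.3737], [0.4503, -0.3698], [0.4507, -0.3048]]
mill dots etc [[0.5598, 0.4048], [0.5828, 0.3931], [0.5897, 0.3701], [0.5453, 0.336], [0.5232, 0.3487], [0.5156, 0.3726]]
[217.06388682 145.28925719] crop [597.33715414 407.80289854]
[0.3887, 0.2401, 0.0003] [0.03, -0.03, 70.76]
[0.4967, 0.5207, 0.0006] [0.03, -0.03, 70.76]
[0.5187, 0.8279, 0.0268] [0.03, -0.03, 71.06]
[0.527, 0.9457, 0.0769] [0.03, -0.03, 71.06]
```

jog_arm:
  plan:
    - [[0,0.05,0.031,0,0,0,10],[0,0.1,0.062,0,0,0,20],[0,0.15,0.093,0,0,0,30],[0,0.2,0.124,0,0,0,40],[0,0.25,0.154,0,0,0,50],[0,0.3,0.185,0,0,0,60],[0,0.345,0.213,0,0,0,71],[0,0.389,0.24,0,0,0,71],[0,0.41,0.296,0,0,0,71],[0,0.431,0.352,0,0,0,71],[0,0.452,0.408,0,0,0,71],[0,0.475,0.464,0,0,0,71],[0,0.497,0.521,0,0,0,71],[0,0.501,0.582,0,0,0,71],[0,0.505,0.643,0,0,0,71],[0,0.51,0.704,0.005,0,0,71],[0,0.514,0.765,0.015,0,0,71],[0,0.519,0.825,0.027,0,0,71],[0,0.523,0.885,0.05,0,0,71],[0,0.527,0.9457,0.0769,0,0,71.06]]

```text
clock: 2.75
tool_pos: [0.424, -0.4115, 0.1519]
orientation: [-179.9, -0.0, -88.3]
force: [1.2, -0.1, 1.1]
opening: 0.0004
gripper_force: 0.0
```

jog_arm:
  plan:
    - [[0,0,0.0,0.04,0,0,0],[0,0,0,0.073,0,0,0],[0,0,0,0.073,0,0,0],[0,-0.02,0,0.073,0,0,0],[0,-0.03,0,0.073,0,0,0],[0,-0.037,0,0.073,0,0,0],[0,-0.044,0,0.073,0,0,0],[0,-0.051,0,0.073,0,0,0],[0,-0.058,0,0.073,0,0,0],[0,-0.065,0,0.073,0,0,0],[0,-0.072,0,0.073,0,0,0],[0,-0.079,0,0.073,0,0,0],[0,-0.086,0,0.073,0,0,0],[0,-0.092,0,0.073,0,0,0],[0,-0.098,0,0.073,0,0,0],[0,-0.103,0,0.073,0,0,0],[0,-0.107,0,0.073,0,0,0],[0,-0.109,0,0.073,0,0,0],[0,-0.109,0,0.073,0,0,0]]

```text
clock: 5.12
tool_pos: [0.4214, -0.3012, 0.0805]
orientation: [-179.9, -0.1, -88.2]
force: [-3.6, -7.1, 3.7]
opening: 0.0005
gripper_force: 3.4
```

jog_arm:
  plan:
    - [[0,-0.003,0,0,0,0,0],[0,-0.005,0,0,0,0,0],[0,-0.005,0,0,0,0,0]]

```text
clock: 5.5
tool_pos: [0.4215, -0.2996, 0.0807]
orientation: [-179.9, -0.4, -88.2]
force: [-3.5, -32.3, -5.8]
opening: 0.0005
gripper_force: 16.0
```

Run:
```python
from h import *
t=snap("top")['image'];s=snap("scene")['image']
print(ctrl.get_obs()['tool_pos'],ctrl.get_obs()['force'])
def c(i,x,y,w,h):return cv2.resize(i[y:y+h,x:x+w],(400,300),interpolation=cv2.INTER_CUBIC)[...,::-1]
cv2.imwrite('pics/crop2.png',np.hstack([c(t,305,190,80,60),c(s,252,240,100,75)]))
```

```text
[ 0.4214754  -0.29966206  0.08067634] [ -2.921923   -31.54704257  -6.22255282]
```

View pics/crop2.png

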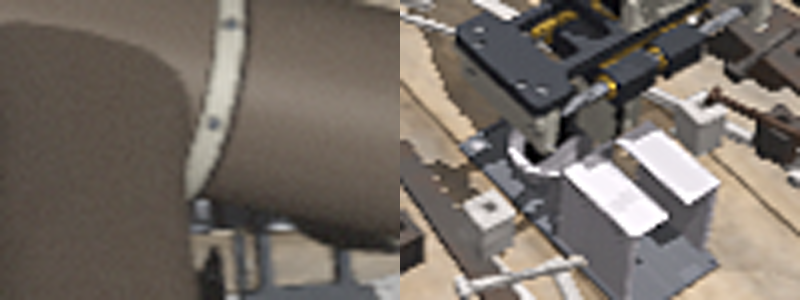

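jog_arm:
  plan:
    - [[0,0.01,0,0,0,0,0],[0,0.03,0,0,0,0,0],[0,0.06,0,0,0,0,0],[0,0.09,0,-0.0,0,0,0],[0,0.115,0,-0.0,0,0,0],[0,0.115,0,-0.05,0,0,0],[0,0.115,0,-0.11,0,0,0],[0,0.06,-0.02,-0.16,0,0,0],[0.6,0.0,-0.04,-0.16,0,0,0],[0.6,-0.06,-0.06,-0.16,0,0,0],[0.6,-0.12,-0.08,-0.16,0,0,0],[0.6,-0.18,-0.1,-0.16,0,0,0],[0.6,-0.24,-0.12,-0.16,0,0,0],[0.6,-0.3,-0.13,-0.16,0,0,0],[0.6,-0.36,-0.14,-0.16,0,0,0],[0.6,-0.38,-0.14,-0.16,0,0,0],[0.6,-0.38,-0.14,-0.16,0,0,0]]

```text
clock: 7.72
tool_pos: [0.5493, 0.0913, 0.2394]
orientation: [-180.0, 0.0, -88.1]
force: [-0.1, 0.8, 0.8]
opening: 0.0524
gripper_force: 0.0
```

Run:
```python
from h import *
t=snap("top",'top1.png')['image'];s=snap("scene",'scene1.png')['image']
def c(i,x,y,w,h):return cv2.resize(i[y:y+h,x:x+w],(400,300),interpolation=cv2.INTER_CUBIC)[...,::-1]
cv2.imwrite('pics/crop3.png',np.hstack([c(t,305,195,80,60),c(s,252,240,100,75)]))
```

```text
(no output)
```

View pics/crop3.png

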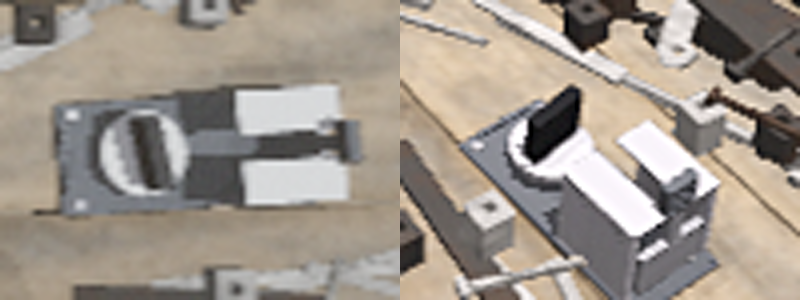

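The lid is out, standing on the plate. Its disc is near crop pixel (144,152), the dark bar lies across the sleeve slightly turned, and the tab has sprung back. I'll measure the disc and the bar.

Run:
```python
from h import *
s=ctrl.snapshot("top"); g=cv2.cvtColor(s['image'],cv2.COLOR_RGB2GRAY)
print(g[215:236,323:344])
c=snap("scene"); gs=cv2.cvtColor(c['image'],cv2.COLOR_RGB2GRAY)
m=(gs[255:285,275:305]<55).astype(np.uint8)
n,l,st,ce=cv2.connectedComponentsWithStats(m); i=1+st[1:,4].argmax()
print('scene bar',st[i],ce[i]+[275,255]); print(m*(l==i))
```

```text
[[117 121 117 108 118 133 131 126 127 122 123 123 128 129 128 125 128 105
   77  78  82]
 [127 126 125 125 127 127 124 117 120 118 117 116 125 128 127 124 124 103
   76  76  74]
 [127 124 101  79  78  71  71 120 159 174 202 205 192 166 126 123 127 105
   80  79  79]
 [104  79  80  73  71  88 129 132 110 101  97 101  94 130 181 169 131 103
   83  74  77]
 [102  79  79  73 101 135 145 115  53  49  62  79  86  86 186 215 183 128
  104  75  81]
 [105  76  72 122 146 145 144 119  70  50  58  77  86  90 187 216 216 184
  103  77  76]
 [104  77  90 188 189 146 145 120  70  48  53  79  90  84 118 194 217 195
  139  77  77]
 [ 77  76 135 197 188 144 146 147 110  55  51  73  88  87 127 194 217 218
  182 127 126]
 [ 76  73 168 209 189 146 144 146 109  53  53  65  80  85 106 189 216 218
  199 155 125]
 [ 77  73 185 216 216 189 148 146 120  72  55  57  76  87  89 185 218 216
  207 169 128]
 [ 77  73 185 216 217 188 148 148 122  74  48  52  77  90  91 156 204 215
  216 184 123]
 [ 81  72 185 216 216 188 146 144 133  89  53  54  78  92  83 123 194 218
  203 151  77]
 [ 76  74 167 210 217 217 188 14
[... 2020 characters left out ...]
0 0 0]
 [0 0 0 0 0 0 0 0 1 1 1 1 1 1 1 1 1 1 1 0 0 0 0 0 0 0 0 0 0 0]
 [0 0 0 0 0 0 0 0 0 1 1 1 1 1 1 1 1 0 0 0 0 0 0 0 0 0 0 0 0 0]
 [0 0 0 0 0 0 0 0 1 1 1 1 1 1 1 1 0 0 0 0 0 0 0 0 0 0 0 0 0 0]
 [0 0 0 0 0 0 0 0 1 1 1 1 1 1 1 0 0 0 0 0 0 0 0 0 0 0 0 0 0 0]
 [0 0 0 0 0 0 0 0 1 1 1 1 1 1 0 0 0 0 0 0 0 0 0 0 0 0 0 0 0 0]
 [0 0 0 0 0 0 0 0 0 1 1 1 1 0 0 0 0 0 0 0 0 0 0 0 0 0 0 0 0 0]
 [0 0 0 0 0 0 0 0 0 0 1 0 0 0 0 0 0 0 0 0 0 0 0 0 0 0 0 0 0 0]
 [0 0 0 0 0 0 0 0 0 0 0 0 0 0 0 0 0 0 0 0 0 0 0 0 0 0 0 0 0 0]
 [0 0 0 0 0 0 0 0 0 0 0 0 0 0 0 0 0 0 0 0 0 0 0 0 0 0 0 0 0 0]
 [0 0 0 0 0 0 0 0 0 0 0 0 0 0 0 0 0 0 0 0 0 0 0 0 0 0 0 0 0 0]
 [0 0 0 0 0 0 0 0 0 0 0 0 0 0 0 0 0 0 0 0 0 0 0 0 0 0 0 0 0 0]]
```

Run:
```python
from h import *
s=ctrl.snapshot("top"); g=cv2.cvtColor(s['image'],cv2.COLOR_RGB2GRAY).astype(float)
P=[]
for r in range(219,232):
    row=g[r]; k=333+int(round((r-219)*.2)); 
    # left crossing of 64 near k, right crossing of 135 beyond
    L=next(c+(64-row[c])/(row[c+1]-row[c]) for c in range(k+2,k-4,-1) if row[c]<64<=row[c+1])
    Rr=next(c+(135-row[c])/(row[c+1]-row[c]) for c in range(k+2,k+8) if row[c]<135<=row[c+1]) if r<229 else np.nan
    P.append((r,L,Rr))
P=np.array(P)
a=np.polyfit(P[:,0],P[:,1],1); ok=~np.isnan(P[:,2]); b=np.polyfit(P[ok,0],P[ok,2],1)
W=lambda r,c:ray(s,c,r,.064)
for nm,q in(('L',a),('R',b)):
    p1=W(219,np.polyval(q,219));p2=W(231,np.polyval(q,231));d=p1-p2
    print(nm,np.round(P[:,1 if nm=='L' else 2],2).tolist(),np.degrees(np.arctan2(d[1],d[0])))
r=225.0; cc=(np.polyval(a,r)+np.polyval(b,r))/2
print('width',np.linalg.norm(W(r,np.polyval(a,r))-W(r,np.polyval(b,r))),'bar centre',W(r,cc))
print('disc',ray(s,333.45,225.2,.026), 'x ends',W(217.7,cc),W(232.4,cc))
```

```text
L [332.92, 333.46, 333.59, 333.59, 333.93, 334.39, 334.48, 334.54, 334.73, 335.42, 335.5, 335.41, 335.62] 9.90053903279265
R [336.46, 336.49, 337.19, 337.15, 337.32, 337.47, 337.68, 338.16, 338.36, 338.5, nan, nan, nan] 10.16787381456322
width 0.01062919176739575 bar centre [ 0.41923444 -0.2542222   0.064     ]
disc [ 0.41932037 -0.25543258  0.026     ] x ends [ 0.44190477 -0.25539006  0.064     ] [ 0.39635304 -0.25304346  0.064     ]
```

Run:
```python
from h import *
rel([(.419,-.2548,.12,-170)])
```

```text
[0.3387, 0.1403, 0.1192] [-0.0, 0.02, 81.66]
```

jog_arm:
  plan:
    - [[0.35,0.05,0.02,0.01,0,0,10],[0.35,0.1,0.04,0.02,0,0,20],[0.35,0.15,0.06,0.03,0,0,30],[0.35,0.2,0.08,0.045,0,0,40],[0.35,0.25,0.1,0.06,0,0,50],[0.35,0.3,0.12,0.08,0,0,60],[0.35,0.3387,0.1403,0.1,0,0,70],[0.35,0.3387,0.1403,0.1192,0,0,80],[0.35,0.3387,0.1403,0.1192,0,0,81.66],[0.35,0.3387,0.1403,0.1192,0,0,81.66],[0.35,0.3387,0.1403,0.1192,0,0,81.66]]

```text
clock: 9.35
tool_pos: [0.4202, -0.2541, 0.1208]
orientation: [-180.0, 0.1, -169.8]
force: [0.3, -0.8, 0.1]
opening: 0.0305
gripper_force: 0.0
```

Run:
```python
from h import *
o=ctrl.get_obs();print(o['opening'],o['tool_pos'],o['orientation'])
rel([(.419,-.2548,.033,-170)])
s=snap("scene")['image']
cv2.imwrite('pics/crop4.png',cv2.resize(s[215:305,240:360],(640,480),interpolation=cv2.INTER_CUBIC)[...,::-1])
```

```text
0.030538821346784942 [ 0.42024489 -0.254081    0.12079598] [-1.79962315e+02  8.78587664e-02 -1.69780646e+02]
[0.0015, -0.0004, 0.0878] [-0.04, 0.09, 0.22]
```

View pics/crop4.png

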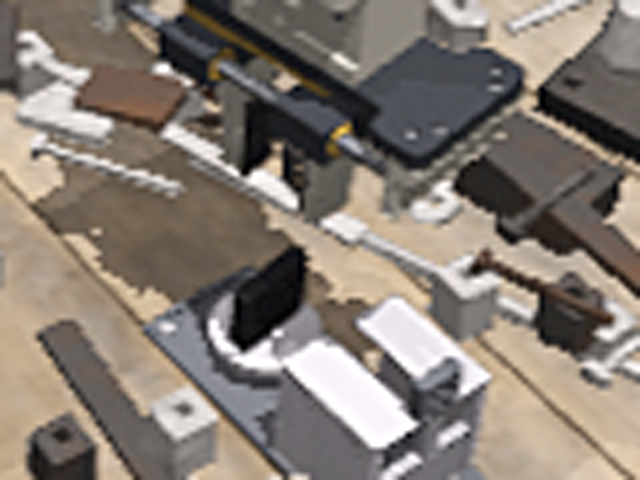

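The open fingers hang above the bar and straddle it in line with it. I'll descend and close.

jog_arm:
  plan:
    - [[0.35,0.0015,-0.0004,0.03,0,0,0.2],[0.35,0.0015,-0.0004,0.06,0,0,0.2],[0.35,0.0015,-0.0004,0.08,0,0,0.2],[0.35,0.0015,-0.0004,0.088,0,0,0.2],[0.35,0.0015,-0.0004,0.088,0,0,0.2],[0,0.0015,-0.0004,0.088,0,0,0.2],[0,0.0015,-0.0004,0.088,0,0,0.2],[0,0.0015,-0.0004,0.088,0,0,0.2],[0,0.0015,-0.0004,0.088,0,0,0.2],[0,0.0015,-0.0004,0.088,0,0,0.2]]

```text
clock: 10.65
tool_pos: [0.4185, -0.255, 0.0324]
orientation: [-180.0, 0.0, -170.1]
force: [-1.0, 1.7, 6.6]
opening: 0.0121
gripper_force: 30.0
```

Run:
```python
from h import *
rel([(.4185,-.255,.17,-170),(.5,0.,.18,-136),(.558,.371,.14,-102.5)])
```

```text
[-0.0001, -0.0001, -0.1376] [-0.02, 0.05, -0.14]
[-0.1241, 0.2372, -0.1476] [-0.04, 0.04, -34.14]
[-0.2447, 0.5928, -0.1076] [-0.05, 0.03, -67.64]
```

jog_arm:
  plan:
    - [[0,0,0,-0.02,0,0,0],[0,0,0,-0.06,0,0,0],[0,0,0,-0.1,0,0,0],[0,0,0,-0.138,0,0,0],[0,-0.025,0.047,-0.14,0,0,-7],[0,-0.05,0.095,-0.142,0,0,-14],[0,-0.075,0.142,-0.144,0,0,-21],[0,-0.1,0.19,-0.146,0,0,-28],[0,-0.124,0.237,-0.147,0,0,-34],[0,-0.142,0.29,-0.147,0,0,-39],[0,-0.16,0.342,-0.147,0,0,-44],[0,-0.178,0.395,-0.147,0,0,-49],[0,-0.196,0.448,-0.147,0,0,-54],[0,-0.214,0.5,-0.145,0,0,-59],[0,-0.23,0.55,-0.135,0,0,-64],[0,-0.24,0.58,-0.12,0,0,-67.6],[0,-0.2447,0.5928,-0.1076,0,0,-67.6],[0,-0.2447,0.5928,-0.1076,0,0,-67.6],[0,-0.2447,0.5928,-0.1076,0,0,-67.6]]

```text
clock: 13.02
tool_pos: [0.5578, 0.37, 0.1397]
orientation: [180.0, -0.0, -102.6]
force: [-0.5, 0.3, -2.2]
opening: 0.0122
gripper_force: 30.0
```

Run:
```python
from h import *
o=ctrl.get_obs();print(o['opening'],o['tool_pos'],o['orientation'],o['gripper_force'])
rel([(.558,.371,.11,-102.5),(.558,.371,.0934,-102.5)])
t=snap("top")['image'];s=snap("scene")['image']
def c(i,x,y,w,h):return cv2.resize(i[y:y+h,x:x+w],(400,300),interpolation=cv2.INTER_CUBIC)[...,::-1]
cv2.imwrite('pics/crop5.png',np.hstack([c(t,95,150,80,60),c(s,177,105,80,60)]))
```

```text
0.012191812970797865 [0.55783049 0.37004529 0.13969399] [ 1.79997083e+02 -1.81659888e-02 -1.02620346e+02] 29.999578893184662
[-0.001, 0.0, 0.0297] [0.0, -0.02, -0.12]
[-0.001, 0.0, 0.0463] [0.0, -0.02, -0.12]
```

View pics/crop5.png

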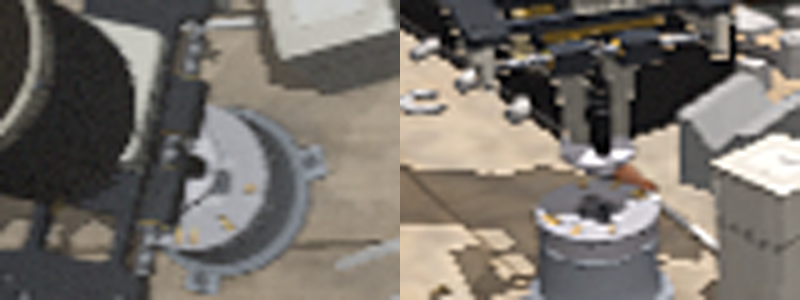

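The lid hangs level above the mouth. Its disc is at (597,155) in the right crop and the mouth at (597,207). I'll lower it.

jog_arm:
  plan:
    - [[0,-0.001,0,0.015,0,0,0],[0,-0.001,0,0.025,0,0,0],[0,-0.001,0,0.032,0,0,0],[0,-0.001,0,0.036,0,0,0],[0,-0.001,0,0.039,0,0,0],[0,-0.001,0,0.039,0,0,0]]

```text
clock: 13.88
tool_pos: [0.558, 0.372, 0.1003]
orientation: [180.0, -0.0, -102.6]
force: [-0.4, 0.3, -0.8]
opening: 0.0119
gripper_force: 30.0
```

jog_arm:
  plan:
    - [[0,0,0,0.003,0,0,0],[0,0,0,0.005,0,0,0],[0,0,0,0.007,0,0,0],[0,0,0,0.007,0,0,0],[0,0,0,0.007,0,0,0]]

```text
clock: 14.5
tool_pos: [0.5581, 0.372, 0.0935]
orientation: [-180.0, 0.0, -102.6]
force: [-0.1, -0.5, -0.1]
opening: 0.0116
gripper_force: 30.0
```

jog_arm:
  plan:
    - [[0,0,0,0.001,0,0,0],[0,0,0,0.002,0,0,0],[0,0,0,0.002,0,0,0]]

```text
clock: 14.88
tool_pos: [0.5581, 0.3721, 0.0935]
orientation: [-179.9, 0.0, -102.5]
force: [-5.3, -1.8, 11.4]
opening: 0.0121
gripper_force: 30.0
```

jog_arm:
  plan:
    - [[0,0,0,-0.001,0,0,3],[0,0,0,-0.001,0,0,6],[0,0,0,-0.001,0,0,9],[0,0,0,-0.001,0,0,12],[0,0,0,-0.001,0,0,15],[0,0,0,-0.001,0,0,18],[0,0,0,-0.001,0,0,20],[0,0,0,-0.001,0,0,20]]

```text
clock: 15.88
tool_pos: [0.5576, 0.3727, 0.0935]
orientation: [180.0, 0.1, -122.5]
force: [-5.6, 0.9, 6.3]
opening: 0.0119
gripper_force: 30.0
```

Run:
```python
from h import *
o=ctrl.get_obs();print(o['tool_pos'],o['orientation'],o['force'],o['moment'],o['opening'])
```

```text
[0.55761637 0.3727472  0.09353738] [ 1.79978451e+02  6.30263733e-02 -1.22542586e+02] [-5.55332619  0.87034201  6.27113221] [0.52162619 2.00229981 0.06698843] 0.01187025360568811
```

Turning well: z is unchanged and the moment about z is about 0.07 N m. I'll go on to the ribs.

jog_arm:
  plan:
    - [[0,0,0,0,0,0,3],[0,0,0,0,0,0,6],[0,0,0,0,0,0,9],[0,0,0,0,0,0,12],[0,0,0,0,0,0,15],[0,0,0,0,0,0,18],[0,0,0,0,0,0,20],[0,0,0,0,0,0,20],[0,0,0,0,0,0,20]]

```text
clock: 17.0
tool_pos: [0.5578, 0.3734, 0.0936]
orientation: [179.9, 0.1, -142.5]
force: [-6.1, 2.6, 5.5]
opening: 0.0119
gripper_force: 30.0
```

Run:
```python
from h import *
o=ctrl.get_obs();print(o['tool_pos'],o['orientation'],o['force'],o['moment'],o['opening'])
t=snap("top")['image'];s=snap("scene")['image']
def c(i,x,y,w,h):return cv2.resize(i[y:y+h,x:x+w],(400,300),interpolation=cv2.INTER_CUBIC)[...,::-1]
cv2.imwrite('pics/crop6.png',np.hstack([c(t,95,150,80,60),c(s,190,120,56,42)]))
```

```text
[0.55777591 0.37337433 0.09356178] [ 1.79931660e+02  1.07263060e-01 -1.42509176e+02] [-6.06266929  2.6473971   5.50658024] [1.22273298 1.92521693 0.08764287] 0.01186550891279613
```

View pics/crop6.png

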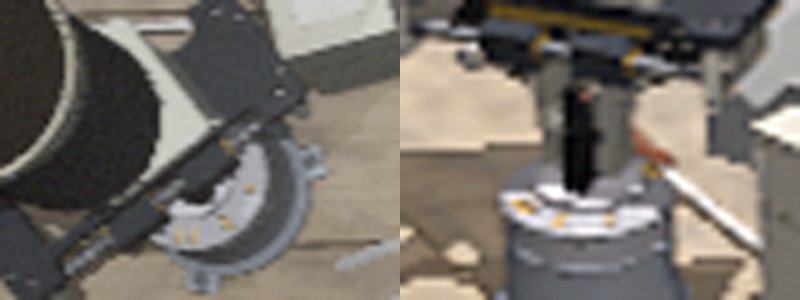

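The lid sits on the top face with its bar between the fingers and in line with the single ribs (yaw -142.5°, against 37.3° - 180°). The grip is 30 N, so I'm handing it in.

```bash
python3 -c "
from plant import ctrl
print(ctrl.close_job())"
```

```text
the job is handed in; nothing more can be done
None
```

I pushed the lid out of the sleeve, set it home in the mill's mouth and turned it clockwise to the single ribs, where the gripper still holds it; I handed the job in at about 17 s of the 59 s, and the hand-in returned no verdict.

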